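# Push a parts carton down the roller lane

## Robot

A 6-joint arm with a two-finger parallel gripper is mounted at the origin on the work surface. World frame = base frame: x ahead of the robot, y to its left, z up, the work surface at z = 0. Lengths are in m, angles in rad, forces in N, time in s.
With the tool pointing down it reaches from about 0.325 to 0.775 m from the base axis. Payload 5.5 kg.
Tool frame: the origin (TCP) lies on the centre line of the jaws, within the pads' length; the fingertips stand 14 mm ahead of it and the grasp point (between the pads) lies 5 mm behind it (r.tip_extent is the distance from the TCP to the fingertips, in m); y points along the fingers, x is the direction in which the jaws open and shut, and the axes are right-handed (so a half turn about y gives the same grasp; the last joint's range is limited). The gripper opens to 85 mm and grips with 20 to 120 N. Pads are 22 mm wide; open, the fingers measure 114 mm over their backs; the gripper's body (76 mm by 85 mm) begins 54 mm behind the grasp point. The pads swing forward as they close: fully open they stand 13 mm farther back than shut.
Start: joints at [1.245, 0.091, 1.231, -0, 1.82, -0.057], TCP at [0.159, 0.578, 0.245] pointing down, gripper open.
Joint ranges: [-2.87, 2.87], [-0.86, 2.18], [0.17, 2.46], [-1.51, 4.65], [0.06, 2.69], [-2.65, 2.65]. Speed limits (rad/s): [2.57, 2.57, 3.01, 3.14, 3.14, 3.14].

## Interface

Orientations are given as a unit quaternion [w, x, y, z].
In Python, from workcell import r, read_camera, workorder gives the robot as it stands.
- The arm moves only by the shell command python3 -m jog 'ROWS'. ROWS is a JSON object of lists of equal length, an entry for each row: "slide": the shift along the tool's x, y, z in mm, a list of three; "rot": the turn, a rotation vector about the tool's x, y, z in degrees, a list of three; "fingers": the opening, from 0 (shut) to 1 (fully open). A call has 1 to 5 rows; each row is the pose to reach, as a shift and turn from the pose commanded when the call began, along the tool's axes at that moment; what a row does not reach only later rows make up. A row lasts 1/8 s, in which the tool goes at most 62.5 mm and 10.7 degrees, less where a joint would pass 70% of its speed; a pose out of reach is approached as far as the arm can. A call with a gripper value outside its range is refused whole. The fingers move at their own pace and stop on an object; the grip force is fixed at half the most. Time passes only in rows, so rows that repeat a pose let the fingers close. It gives the time, the measured TCP pose, the force and the opening at its end, in the units of the state.
- r.read_state(): the state, without advancing time (a new reading comes with each control period).
- read_camera(name): name is "scene" or "top" or "wrist"; returns a dict with "pixels" (384x512x3 uint8, red, green, blue), "z_map" (384x512 float32, m along the optical axis (not along the pixel's ray), 0 where there is no reading), "camera_matrix" (3x3 intrinsics, pixels), "k1" (the pictures are not rectified: a ray, as slopes to the right and down, at radius r is drawn at 1 + k1 r^2 times it, then the intrinsics apply), "T" (4x4, takes a point from camera to world coordinates). Camera axes: x right, y down, z forward; pixel columns grow to the right and rows downward; lengths in m; the calibration is good to about 2 mm. A picture is of the moment at which its call begins.
- workorder.finish_job(): hands the job in, once; it reports no verdict.
The state is a dict: "clock": time; "qpos": joint angles; "joint_velocities": joint speeds; "effort": joint torques, N m; "tool_pos": TCP position; "eef_rot": TCP orientation; "wrist_force": force on the tool from outside, world axes, zero at the start; "wrist_torque": the same for the moment, N m; "grip_width": finger opening in m.
Only numpy, scipy, OpenCV 4.12 (cv2) and the standard library are available. Lean on these libraries where they do the work, as an engineer would, in place of code of your own. Each camera call takes 0.05 s, during which the arm holds its last target.

## Task

Push the cardboard carton along the roller track and down the lane between the two steel guide rails until it rests gently against the end stop. It stands askew: straighten and centre it on the open rollers as needed, because neither the carton nor the robot may touch either rail. Only push it, under control all the way: do not lift it, tip it or send it rolling off by itself, and leave the oil filter, spray can and wrench where they are.

Things in the scene. Friction and masses are not known exactly. Their poses are not given: they have to be found in the camera images.
- track: Fixed bench-top roller track, grey, 640 x 224 mm, across the robot's front. Origin on the bench under the lane's centre line; x = feed direction (to the end stop, about the robot's left), y across, z up. Free-turning steel rollers (20 mm thick, 26.5 apart, y = +-95 mm, x = -334 to 286), tops 70 mm above the origin; a slowly pushed carton stops with the push. Side channels' tops 4 mm lower.
- rail_left: Guide rail at the lane's +y side, 12 mm round steel bar, not to be touched. Origin on the track's centre line at roller-top height, axes as the track's. Bar axis at y = +69 mm, 20 mm above the roller tops (bar top at 26), x = -80 to +295; flared at the mouth to y = +83 at x = -115. Its brackets, also not to be touched (y 72 to 118, x = -50 and 155) reach 33 mm above the rollers. Clear lane width 126 mm.
- rail_right: Guide rail at the -y side: mirror image of rail_left, same origin and axes; bar axis at y = -69 mm.
- end_stop: Fixed end stop across the lane. Origin: centre of the face that the carton meets, at roller-top height; axes as the track's (carton comes from -x). Steel plate 96 mm wide, 6 to 58 mm above the rollers, under a bridge bar 20 by 224 mm just behind the face (top 58 mm above the rollers), on legs outside the channels.
- carton: Closed cardboard carton, tape along its top, 120 mm long (x), 100 wide (y), 70 tall, 0.4 to 0.85 kg. Origin: centre of its underside. Starts on the open infeed rollers (track x below -115 mm, nothing else stands above the rollers there), askew and off-centre, its x roughly in the feed direction. Home when its leading face meets the end stop: origin 60 mm before the stop's.
- oil_filter: White spin-on oil filter standing on the bench beyond the track, 66 mm diameter, 80 mm tall, origin under its centre. Leave alone.
- spray_can: Metal spray can standing on the bench beyond the track, 56 mm diameter, 150 mm tall, origin under its centre. Leave alone.
- wrench: Steel wrench 190 mm long lying on the bench on the robot's right, near side. Origin near its middle, x along it. Leave alone.
Not all that is in view belongs to the job. There is more than one size of the carton; the job needs the largest.

How it is judged:
On the way:
1. the whole carton has been pushed in between the guide rails (x of carton in the frame of track above -0.02 m), for 0.05 s.
At the end, for the whole second after the job is handed in: The carton stands flat on the rollers between the rails, its leading face within 8 mm of the end stop, within 14 mm of the lane's centre line and 0.12 rad of square, upright and at rest (x of carton in the frame of end_stop above -0.068 m and y of carton in the frame of track between -0.014 and 0.014 m and angle between the x axis of carton and the x axis of track, either way round below 0.12 rad and angle between carton's own z axis and vertical below 0.05 rad and z of carton in the frame of track between 0.066 and 0.074 m and linear speed of carton below 0.01 m/s); the robot touches nothing.
It fails at once if something (carton or robot) touched a guide rail (over 0.5 N) (contact force between any of rail_left, rail_right and anything else above 0.5 N).
It fails at once if the carton was lifted more than 10 mm, tipped over 0.15 rad or fell off the rollers (z of carton in the frame of track above 0.08 m or z of carton in the frame of track below 0.06 m or angle between carton's own z axis and vertical above 0.15 rad).
It fails at once if the carton was shoved off (over 0.45 m/s) (linear speed of carton above 0.45 m/s).
It fails at once if the carton was rammed into the end stop (over 40 N) (contact force between carton and end_stop above 40 N).
It fails at once if a bystander was moved (over 15 mm) (distance of any of oil_filter, spray_can, wrench from where it was at the start of the episode above 0.015 m).
It also fails if it takes over 64 s, if anything falls off the work surface, if the arm or the gripper's body presses on something with over 40 N, if the wrist force passes 120 N, or if a joint passes its speed limit or range.

## Working session

There is one attempt and no reset: what is moved stays moved. The work goes in short steps, Python scripts to look and compute and a shell command to move; the robot and the scene stay as the last step left them, time stands still between calls to the robot, and variables do not carry over. Pictures are saved under pics/ and viewed, and the job is handed in when it is done.

```bash
mkdir -p pics; ls
python3 - <<'E'
from workcell import r, read_camera
import cv2,numpy as np
s=r.read_state(); print(s)
for n in ("scene","top","wrist"):
    c=read_camera(n); cv2.imwrite(f"pics/{n}0.png",c["pixels"][:,:,::-1]); print(n,c["camera_matrix"],c["k1"],np.round(c["T"],4))
    np.savez(f"{n}0.npz",**{k:c[k] for k in c})
print(r.tip_extent)
E
```

```text
pics
{'clock': 0.0, 'qpos': array([ 1.24529822e+00,  9.18467825e-02,  1.23189861e+00, -4.74263277e-05,
        1.81981033e+00, -5.67201711e-02]), 'joint_velocities': array([ 0.00062798,  0.00139969, -0.00043436,  0.00090083, -0.00023709,
       -0.00149434]), 'effort': array([ 1.12040103e-03, -4.58727944e+01, -4.18027532e+01,  2.31813074e-04,
        1.15876039e-02,  6.31887715e-06]), 'tool_pos': array([0.15927525, 0.57819903, 0.2441509 ]), 'eef_rot': array([-0.56208424,  0.5628884 ,  0.42792985, -0.42906176]), 'wrist_force': array([-0.14356527,  0.07168491, -0.83022965]), 'wrist_torque': array([ 0.01149562, -0.00829242,  0.02511881]), 'grip_width': 0.08562302899776977}
scene [[428.73111477   0.         245.34648844]
 [  0.         428.73111477 198.05831643]
 [  0.           0.           1.        ]] -0.15494406818676246 [[-0.1111  0.7756 -0.6214  1.2897]
 [ 0.9938  0.0856 -0.0707  0.0081]
 [-0.0016 -0.6254 -0.7803  1.0344]
 [ 0.      0.      0.      1.    ]]
top [[408.79754128   0.         248.51698087]
 [  0.         408.79754128 193.29656554]
 [  0.           0.           1.        ]] 0.03089771070168656 [[ 0.0047 -0.9888  0.1492  0.3324]
 [-0.9998 -0.0078 -0.0201 -0.0741]
 [ 0.021  -0.1491 -0.9886  1.1737]
 [ 0.      0.      0.      1.    ]]
wrist [[319.02206968   0.         256.05865175]
 [  0.         319.02206968 193.5195374 ]
 [  0.           0.           1.        ]] -0.06012993808808175 [[ 0.2657  0.9191  0.291   0.0847]
 [ 0.964  -0.2523 -0.0835  0.5991]
 [-0.0033  0.3027 -0.9531  0.3717]
 [ 0.      0.      0.      1.    ]]
0.014
```

View pics/scene0.png

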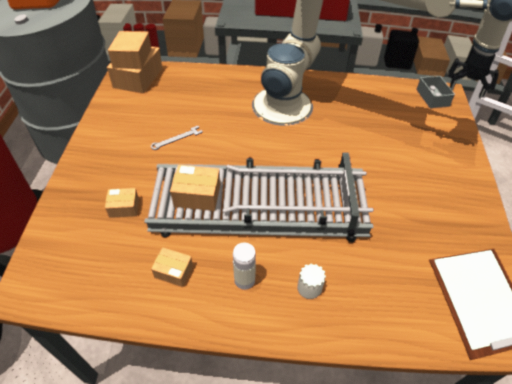

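View pics/top0.png

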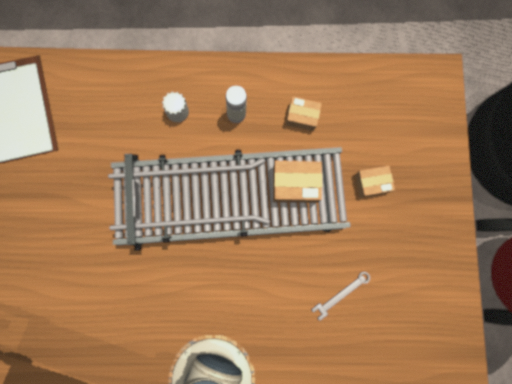

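View pics/wrist0.png

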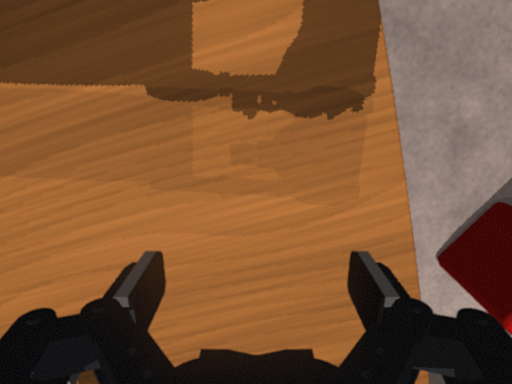

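The top view shows the large carton at about (298,181) on the infeed rollers. The track spans columns 110–347, with the end stop bridge at about (130,200). The smaller cartons are off the track at (305,112) and (376,181).

```bash
cat > h.py <<'E'
import numpy as np, cv2
from workcell import r, read_camera
def rays(c,px):
    px=np.asarray(px,float).reshape(-1,1,2)
    u=cv2.undistortPoints(px,c["camera_matrix"],np.array([float(c["k1"]),0,0,0])).reshape(-1,2)
    return np.c_[u,np.ones(len(u))]
def onplane(c,px,z):
    d=rays(c,px)@c["T"][:3,:3].T; o=c["T"][:3,3]
    return o+d*((z-o[2])/d[:,2])[:,None]
def cloud(c):
    h,w=c["z_map"].shape
    g=np.stack(np.meshgrid(np.arange(w),np.arange(h)),-1).reshape(-1,2)
    R=rays(c,g)*c["z_map"].reshape(-1,1)
    return (R@c["T"][:3,:3].T+c["T"][:3,3]).reshape(h,w,3)
E
python3 - <<'E'
from h import *
c=dict(np.load("top0.npz")); P=cloud(c)
print("table",np.median(P[280:300,100:200,2]))
im=c["pixels"]; 
z=P[...,2]
crop=np.s_[130:260,95:365]
big=cv2.resize(im[crop][:,:,::-1],None,fx=2.9,fy=2.9,interpolation=cv2.INTER_CUBIC); cv2.imwrite("pics/topcrop.png",big)
m=(abs(z-0.14)<0.012)&(P[...,0]>0.25); m[:, :250]=0; m[:130]=0;m=m.astype(np.uint8)
n,l,st,ce=cv2.connectedComponentsWithStats(m)
for i in range(1,n):
    if st[i,4]>100:
        print(st[i],np.median(z[l==i])); rect=cv2.minAreaRect(P[l==i][:,:2].astype(np.float32)*1000); print(rect)
for px in [(150,180),(200,205),(250,180),(335,175),(180,190)]: print(px,P[px[1],px[0]])
E
```

```text
table -0.0013561721390882298
[ 274  161   48   40 1806] 0.139059240455367
((524.676513671875, -222.08750915527344), (121.08183288574219, 101.30985260009766), 89.09965515136719)
(150, 180) [0.53526602 0.17440787 0.06018584]
(200, 205) [ 0.47442222  0.04192117 -0.00111862]
(250, 180) [ 0.53677666 -0.10052994  0.06521309]
(335, 175) [ 0.55360808 -0.33690988  0.06130218]
(180, 190) [ 0.51775545  0.10064571 -0.0009837 ]
```

View pics/topcrop.png

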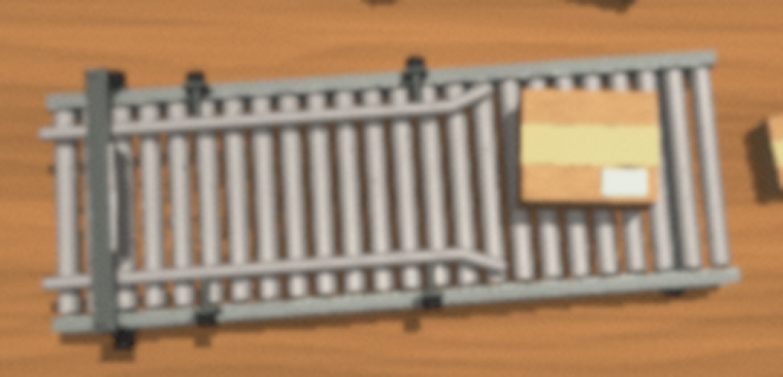

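Run:
```python
from h import *
c=dict(np.load("top0.npz")); P=cloud(c); z=P[...,2]
h,w=z.shape
V,U=np.mgrid[:h,:w]
win=(V>135)&(V<255)&(U>100)&(U<360)
# rails: bars, by pixel colums between flare and stop
for nm,lo,hi,z0,z1 in [("railL(far)",0.57,0.66,0.08,0.1),("railR",0.40,0.50,0.08,0.1),("chan far",0.585,0.68,0.055,0.075),("chan near",0.37,0.47,0.055,0.075)]:
    m=win&(z>z0)&(z<z1)&(P[...,0]>lo)&(P[...,0]<hi)
    m&=(P[...,1]>-0.08)&(P[...,1]<0.17) if "rail" in nm else True
    Q=P[m]; print(nm,len(Q), Q.min(0).round(3),Q.max(0).round(3))
    if len(Q)>10:
        vx,vy,x0,y0=cv2.fitLine(Q[:,:2].astype(np.float32),cv2.DIST_HUBER,0,0.001,0.001).ravel()
        s=np.sign(vy) or 1; print(np.degrees(np.arctan2(vy*s,vx*s)),x0,y0, "z",np.median(Q[:,2]))
m=win&(z>0.115)&(P[...,1]>0.1); Q=P[m]
if len(Q): print("bridge",len(Q),np.median(Q,0),cv2.minAreaRect(Q[:,:2].astype(np.float32)*1000))
```

```text
railL(far) 120 [ 0.571 -0.078  0.082] [0.614 0.146 0.1  ]
92.67864 0.5907011 0.01962679 z 0.09293972617249924
railR 449 [ 0.4   -0.079  0.085] [0.435 0.169 0.1  ]
94.49511 0.41711822 0.064125754 z 0.09333459710641967
chan far 1446 [ 0.585 -0.355  0.055] [0.631 0.222 0.075]
92.91737 0.60659647 -0.20380381 z 0.06498427235801474
chan near 4700 [ 0.371 -0.372  0.055] [0.47  0.268 0.075]
91.164345 0.42767128 -0.09900688 z 0.06603511818117302
bridge 824 [0.47210782 0.20839734 0.12638067] ((475.66705322265625, 208.36741638183594), (234.87567138671875, 24.416093826293945), 4.195719242095947)
```

Run:
```python
from h import *
c=dict(np.load("top0.npz")); P=cloud(c); z=P[...,2]
def fit(Q,nm):
    Q=np.array(Q)
    vx,vy,x0,y0=cv2.fitLine(Q[:,:2].astype(np.float32),cv2.DIST_HUBER,0,0.001,0.001).ravel()
    s=np.sign(vy);vx*=s;vy*=s
    res=(Q[:,0]-x0)*vy-(Q[:,1]-y0)*vx
    print(nm,len(Q),"ang",np.degrees(np.arctan2(vy,vx)).round(2),"x at y=0:",(x0-vx/vy*y0).round(4),"rms",np.sqrt(np.mean(res**2)).round(4),"zmed",np.median(Q[:,2]).round(4))
def runs(col,pred): return [i for i in range(len(col)) if pred(col[i])]
L=[];R=[];CF=[];CN=[]
for u in range(112,345):
    rows=np.arange(140,250)
    on=[v for v in rows if z[v,u]>0.045]
    if not on: continue
    vt,vb=min(on),max(on)
    CF.append(onplane(c,[[u,vt-.5]],0.066)[0]); CN.append(onplane(c,[[u,vb+.5]],0.066)[0])
    if 150<=u<=232:
        a=[v for v in rows if .082<z[v,u]<.1 and P[v,u,0]>.5 and P[v,u,0]<.605]
        b=[v for v in rows if .082<z[v,u]<.1 and P[v,u,0]<.5 and P[v,u,0]>.40]
        if a: L.append(onplane(c,[[u,np.mean(a)]],0.093)[0])
        if b: R.append(onplane(c,[[u,np.mean(b)]],0.093)[0])
fit(L,"L");fit(R,"R")
ok=lambda Q:[q for q in Q if abs(q[1]-.2)>.04]
def clean(Q):
    Q=np.array(ok(Q)); 
    for _ in range(5):
        p=np.polyfit(Q[:,1],Q[:,0],1); e=Q[:,0]-np.polyval(p,Q[:,1]); Q=Q[abs(e)<max(2*np.std(e),.0015)]
    return Q
fit(clean(CF),"CF");fit(clean(CN),"CN")
# bridge
V,U=np.mgrid[:384,:512]
m=(z>.119)&(z<.137)&(P[...,1]>.17)&(P[...,1]<.24)&(V>145)&(V<255)&(U>115)&(U<150)
fc=[]
for v in range(158,240):
    us=[u for u in range(115,150) if m[v,u]]
    if us: fc.append(list(onplane(c,[[max(us)+.5,v]],.128)[0])+list(onplane(c,[[min(us)-.5,v]],.128)[0]))
fc=np.array(fc);print(fc[::8].round(4))
```

```text
L 83 ang 94.47 x at y=0: 0.5606 rms 0.0066 zmed 0.093
R 83 ang 94.48 x at y=0: 0.4228 rms 0.0008 zmed 0.093
CF 173 ang 94.54 x at y=0: 0.6044 rms 0.0008 zmed 0.066
CN 173 ang 94.51 x at y=0: 0.38 rms 0.0008 zmed 0.066
[[0.5806 0.2067 0.128  0.5803 0.2272 0.128 ]
 [0.5594 0.2057 0.128  0.5591 0.2262 0.128 ]
 [0.5383 0.2022 0.128  0.538  0.2251 0.128 ]
 [0.5173 0.1987 0.128  0.5171 0.2241 0.128 ]
 [0.4965 0.1952 0.128  0.4963 0.2206 0.128 ]
 [0.4757 0.1942 0.128  0.4755 0.2195 0.128 ]
 [0.4551 0.1933 0.128  0.4549 0.2185 0.128 ]
 [0.4346 0.1923 0.128  0.4344 0.2175 0.128 ]
 [0.4142 0.1939 0.128  0.4141 0.214  0.128 ]
 [0.3939 0.1929 0.128  0.3939 0.2129 0.128 ]
 [0.3738 0.1895 0.128  0.3737 0.2119 0.128 ]]
```

```bash
cat >> h.py <<'E'
from scipy.spatial.transform import Rotation as Ro
D=np.array([np.cos(np.radians(94.5)),np.sin(np.radians(94.5)),0]); N=np.array([-D[1],D[0],0]); O=np.array([0.4920,0,0])
def tr(p): p=np.asarray(p)-O; return np.array([p@D,p@N])   # track-aligned coords (x from O)
def world(a,b,z): p=O+a*D+b*N; return np.array([p[0],p[1],z])
def tool():
    s=r.read_state(); q=s["eef_rot"]; return s,Ro.from_quat([q[1],q[2],q[3],q[0]])
def go(p,yaxis_deg):
    """needed slide (mm, tool axes) and rot (deg, tool rotvec) to TCP p, tool y at world heading"""
    s,R=tool(); a=np.radians(yaxis_deg); y=np.array([np.cos(a),np.sin(a),0]); zz=np.array([0,0,-1.]); x=np.cross(y,zz)
    G=Ro.from_matrix(np.c_[x,y,zz])
    print("t",s["clock"].round(3),"slide",(R.inv().apply(np.asarray(p)-s["tool_pos"])*1000).round(1),"rot",np.degrees((R.inv()*G).as_rotvec()).round(1), "F",s["wrist_force"].round(2))
E
python3 - <<'E'
from h import *
s,R=tool(); print(R.as_matrix().round(3))
carton=np.array([.5247,-.2221,0]); a,b=tr(carton); print("carton track",a,b, "stop",tr([.476,.195,0]))
# side push start: beyond far side (-N): 
for hd in (4.5,184.5):
  go(world(a,b-0.050-0.045,0.24),hd)
print(world(a,b-.095,.24))
E
```

```text
[[ 0.266 -0.001 -0.964]
 [ 0.964 -0.001  0.266]
 [-0.002 -1.     0.   ]]
carton track -0.22398095225242826 -0.015173431651919003 stop [0.19565423 0.00065115]Traceback (most recent call last):
  File "<stdin>", line 6, in <module>
  File "h.py", line 25, in go
    print("t",s["clock"].round(3),"slide",(R.inv().apply(np.asarray(p)-s["tool_pos"])*1000).round(1),"rot",np.degrees((R.inv()*G).as_rotvec()).round(1), "F",s["wrist_force"].round(2))
              ^^^^^^^^^^^^^^^^
AttributeError: 'float' object has no attribute 'round'
```

```bash
python3 - <<'E'
s=open("h.py").read()
s=s.replace("y=np.array([np.cos(a),np.sin(a),0]); zz=np.array([0,0,-1.]); x=np.cross(y,zz)","zz=np.array([np.cos(a),np.sin(a),0]); y=np.array([0,0,-1.]); x=np.cross(y,zz)").replace('s["clock"].round(3)','round(s["clock"],3),"track",tr(s["tool_pos"]).round(4),s["tool_pos"].round(4)')
open("h.py","w").write(s)
E
python3 - <<'E'
from h import *
go(world(-.224,-.015-0.050-0.045,0.24),184.5)
E
```

```text
t 0.15 track [0.6026 0.2863] [0.1593 0.5783 0.2444] slide [-642.3    5.3 -654. ] rot [ -0.  -19.9  -0.1] F [0.22 0.19 0.69]
```

```bash
python3 -m jog '{"slide":[[-40,0,-40],[-80,0,-80],[-120,0,-120],[-160,0,-160],[-200,0,-200]],"rot":[[0,-5,0],[0,-10,0],[0,-15,0],[0,-20,0],[0,-20,0]],"fingers":[1,1,1,1,1]}'
python3 - <<'E'
from h import *
go(world(-.224,-.015-0.050-0.045,0.24),184.5)
E
```

```text
clock: 0.78
tool_pos: [0.2995, 0.3308, 0.245]
eef_rot: [0.479, -0.479, -0.52, 0.52]
wrist_force: [0.6, 0.4, 0.0]
grip_width: 0.0857
t 0.775 track [0.3449 0.1659] [0.2995 0.3308 0.245 ] slide [-569.8    5.1 -274.2] rot [ 0.   0.2 -0. ] F [0.6  0.42 0.  ]
```

```bash
python3 -m jog '{"slide":[[-50,0,-25],[-100,0,-50],[-150,0,-75],[-200,0,-100],[-250,0,-125]],"rot":[[0,0,0],[0,0,0],[0,0,0],[0,0,0],[0,0,0]],"fingers":[1,1,1,1,1]}'
python3 -m jog '{"slide":[[-50,0,-25],[-100,0,-50],[-150,0,-75],[-200,0,-100],[-250,0,-125]],"rot":[[0,0,0],[0,0,0],[0,0,0],[0,0,0],[0,0,0]],"fingers":[1,1,1,1,1]}'
python3 - <<'E'
from h import *
go(world(-.224,-.015-0.050-0.045,0.24),184.5)
E
```

```text
clock: 1.4
tool_pos: [0.4442, 0.0916, 0.2452]
eef_rot: [-0.48, 0.48, 0.52, -0.52]
wrist_force: [1.4, 0.6, 0.4]
grip_width: 0.0854
clock: 2.02
tool_pos: [0.589, -0.1475, 0.2449]
eef_rot: [-0.48, 0.479, 0.52, -0.52]
wrist_force: [0.2, 1.0, -0.1]
grip_width: 0.0854
t 2.025 track [-0.1547 -0.0851] [ 0.589  -0.1475  0.2449] slide [-69.4   4.9 -24.8] rot [-0.   0.1  0. ] F [ 0.19  0.98 -0.08]
```

```bash
python3 -m jog '{"slide":[[-35,0,-12],[-69,0,-25],[-69,0,-25]],"rot":[[0,0,0],[0,0,0],[0,0,0]],"fingers":[1,1,1]}'
python3 - <<'E'
from h import *
go(world(-.224,-.015-0.050-0.045,0.11),184.5)
c=read_camera("wrist");cv2.imwrite("pics/w1.png",c["pixels"][:,:,::-1])
E
```

```text
clock: 2.4
tool_pos: [0.6188, -0.2148, 0.2432]
eef_rot: [0.481, -0.479, -0.518, 0.519]
wrist_force: [-0.6, 0.3, 0.0]
grip_width: 0.0855
t 2.4 track [-0.2241 -0.1096] [ 0.6188 -0.2148  0.2432] slide [  0.  133.2  -0.8] rot [-0.2 -0.1  0. ] F [-0.62  0.28  0.04]
```

View pics/w1.png

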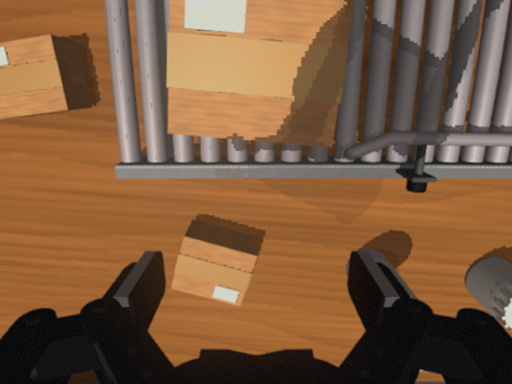

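Run:
```python
from h import *
c=dict(np.load("top0.npz")); P=cloud(c)
for n,(u,v) in dict(can=(236,93),can2=(242,93),filt=(174,100),small=(305,107),small_corner=(290,118)).items(): print(n,P[v,u].round(3))
```

```text
can [ 0.754 -0.061  0.148]
can2 [ 0.755 -0.077  0.146]
filt [0.76  0.113 0.077]
small [ 0.754 -0.258  0.051]
small_corner [ 0.721 -0.215  0.049]
```

```bash
python3 -m jog '{"slide":[[0,40,0],[0,80,0],[0,115,0],[0,133,0],[0,133,0]],"rot":[[0,0,0],[0,0,0],[0,0,0],[0,0,0],[0,0,0]],"fingers":[1,1,1,1,1]}'
python3 -m jog '{"slide":[[0,0,5],[0,0,10],[0,0,15],[0,0,20],[0,0,22]],"rot":[[0,0,0],[0,0,0],[0,0,0],[0,0,0],[0,0,0]],"fingers":[1,1,1,1,1]}'
python3 - <<'E'
from h import *
go(world(-.224,-.015-0.050-0.045,0.11),184.5)
c=read_camera("wrist");cv2.imwrite("pics/w2.png",c["pixels"][:,:,::-1])
c=read_camera("scene");cv2.imwrite("pics/s2.png",cv2.resize(c["pixels"][130:260,120:390,::-1],None,fx=2.9,fy=2.9))
E
```

```text
clock: 3.08
tool_pos: [0.6181, -0.2116, 0.1112]
eef_rot: [0.48, -0.479, -0.52, 0.52]
wrist_force: [0.3, 0.2, 1.0]
grip_width: 0.0853
clock: 3.7
tool_pos: [0.5965, -0.2145, 0.1125]
eef_rot: [-0.48, 0.48, 0.52, -0.52]
wrist_force: [0.2, -0.3, -0.9]
grip_width: 0.0852
t 3.7 track [-0.222  -0.0874] [ 0.5965 -0.2145  0.1125] slide [ -2.    2.5 -22.6] rot [ 0.   0.1 -0. ] F [ 0.15 -0.26 -0.91]
```

View pics/w2.png

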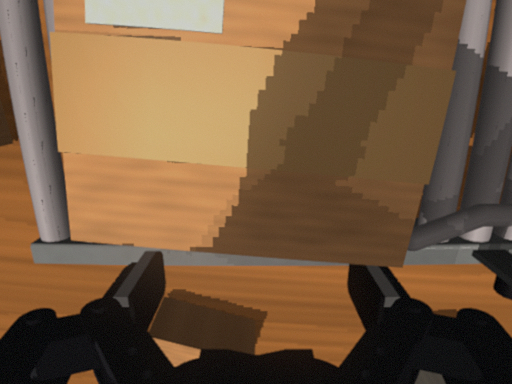

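View pics/s2.png

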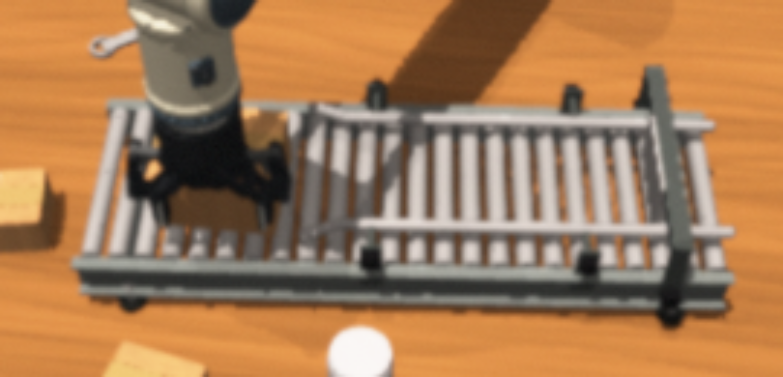

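```bash
python3 -m jog '{"slide":[[-2,-8,2],[-2,-8,5],[-2,-8,8],[-2,-8,11],[-2,-8,14]],"rot":[[0,0,0],[0,0,0],[0,0,0],[0,0,0],[0,0,0]],"fingers":[1,1,1,1,1]}'
python3 -m jog '{"slide":[[0,0,3],[0,0,5],[0,0,7],[0,0,7],[0,0,7]],"rot":[[0,0,0],[0,0,0],[0,0,0],[0,0,0],[0,0,0]],"fingers":[1,1,1,1,1]}'
python3 - <<'E'
from h import *
go(world(-.224,-.061,0.12),184.5)
c=read_camera("wrist");cv2.imwrite("pics/w3.png",c["pixels"][:,:,::-1])
E
```

```text
clock: 4.42
tool_pos: [0.5832, -0.2172, 0.1205]
eef_rot: [-0.479, 0.48, 0.52, -0.519]
wrist_force: [2.7, 1.3, 1.5]
grip_width: 0.0857
clock: 5.05
tool_pos: [0.5759, -0.2182, 0.1202]
eef_rot: [0.48, -0.48, -0.519, 0.52]
wrist_force: [1.4, -0.6, 1.6]
grip_width: 0.0854
t 5.05 track [-0.2241 -0.0665] [ 0.5759 -0.2182  0.1202] slide [0.1 0.2 5.5] rot [-0.   0.1 -0. ] F [ 1.39 -0.6   1.61]
```

View pics/w3.png

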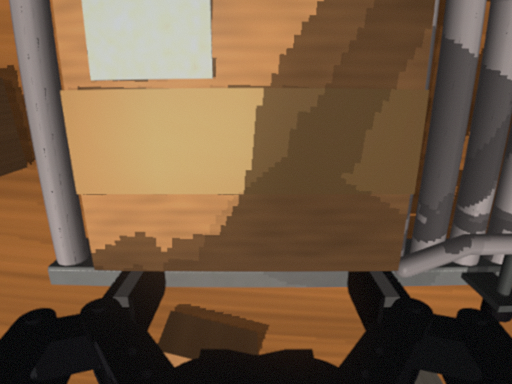

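```bash
cat >> h.py <<'E'
def carton(name,box=(-.34,.25,-.12,.12)):
    c=read_camera(name); P=cloud(c); T=np.stack([(P-O)@D,(P-O)@N],-1)
    m=(abs(P[...,2]-.14)<.012)&(T[...,0]>box[0])&(T[...,0]<box[1])&(T[...,1]>box[2])&(T[...,1]<box[3])
    hsv=cv2.cvtColor(c["pixels"],cv2.COLOR_RGB2HSV); m&=(hsv[...,2]>50)
    n,l,st,ce=cv2.connectedComponentsWithStats(m.astype(np.uint8)); i=1+np.argmax(st[1:,4])
    Q=T[l==i]; print(name,"z",np.median(P[l==i][:,2]).round(4),"rect",np.array(cv2.minAreaRect((Q*1000).astype(np.float32))[0]).round(1),cv2.minAreaRect((Q*1000).astype(np.float32))[1:],"min",Q.min(0).round(4),"max",Q.max(0).round(4), len(Q))
    return c,P,T,l==i
E
python3 -m jog '{"slide":[[0,0,2],[0,0,4],[0,0,5.5],[0,0,5.5],[0,0,5.5]],"rot":[[0,0,0],[0,0,0],[0,0,0],[0,0,0],[0,0,0]],"fingers":[1,1,1,1,1]}'
python3 - <<'E'
from h import *
go(world(-.224,-.061,0.12),184.5)
carton("wrist");carton("top")
E
```

```text
clock: 5.72
tool_pos: [0.5703, -0.2184, 0.1202]
eef_rot: [0.48, -0.479, -0.52, 0.52]
wrist_force: [1.1, 1.1, 0.2]
grip_width: 0.0854
t 5.725 track [-0.2239 -0.061 ] [ 0.5703 -0.2184  0.1202] slide [-0.1  0.2 -0. ] rot [-0.   0.1  0. ] F [1.08 1.08 0.22]
wrist z 0.1393 rect [-228.3   -5.2] ((101.65801239013672, 123.64102172851562), 89.90471649169922) min [-0.2902 -0.0561] max [-0.1665  0.0457] 94858
top z 0.1389 rect [-227.3   -1.3] ((103.22637176513672, 121.01242065429688), 88.3453598022461) min [-0.2887 -0.0545] max [-0.1673  0.0502] 1467
```

```bash
python3 -m jog '{"slide":[[0,0,2],[0,0,3.5],[0,0,3.5],[0,0,3.5]],"rot":[[0,0,0],[0,0,0],[0,0,0],[0,0,0]],"fingers":[1,1,1,1]}'
python3 -c "
from h import *
carton('wrist')"
python3 -m jog '{"slide":[[0,0,-10],[0,-20,-40],[0,-60,-60],[0,-110,-60],[0,-130,-60]],"rot":[[0,0,0],[0,0,0],[0,0,0],[0,0,0],[0,0,0]],"fingers":[1,1,1,1,1]}'
python3 - <<'E'
from h import *
c,P,T,m=carton("top");cv2.imwrite("pics/t4.png",cv2.resize(c["pixels"][130:260,95:365,::-1],None,fx=2.9,fy=2.9))
go(world(-.35,0,0.24),94.5)
E
```

```text
clock: 6.32
tool_pos: [0.5669, -0.2187, 0.1201]
eef_rot: [0.48, -0.479, -0.52, 0.52]
wrist_force: [1.1, 0.4, -0.2]
grip_width: 0.0854
wrist z 0.1393 rect [-228.2   -1.7] ((101.46728515625, 123.57172393798828), 89.89889526367188) min [-0.29   -0.0525] max [-0.1664  0.0492] 94960
clock: 7.0
tool_pos: [0.6281, -0.214, 0.2543]
eef_rot: [-0.478, 0.481, 0.52, -0.519]
wrist_force: [-0.4, -0.4, 1.0]
grip_width: 0.0852
top z 0.1387 rect [-266.8   32.4] ((42.211544036865234, 45.01229476928711), 89.40365600585938) min [-0.2895  0.0115] max [-0.2441  0.0535] 131
t 7.05 track [-0.2242 -0.119 ] [ 0.6283 -0.2142  0.2562] slide [-125.5   15.9  119.4] rot [ 0.4 90.1  0.1] F [-0.22 -1.5   1.98]
```

View pics/t4.png

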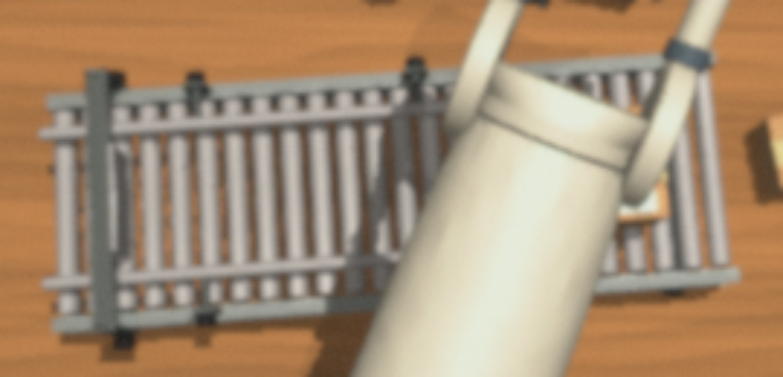

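```bash
python3 -m jog '{"slide":[[-30,5,28],[-60,5,56],[-90,10,84],[-112,10,112],[-112,10,119]],"rot":[[0,10,0],[0,20,0],[0,30,0],[0,40,0],[0,50,0]],"fingers":[0.75,0.75,0.75,0.75,0.75]}'
python3 -m jog '{"slide":[[0,0,0],[0,0,0],[0,0,0],[0,0,0],[0,0,0]],"rot":[[0,10,0],[0,20,0],[0,30,0],[0,40,0],[0,40,0]],"fingers":[0.75,0.75,0.75,0.75,0.75]}'
python3 - <<'E'
from h import *
c,P,T,m=carton("top");cv2.imwrite("pics/t5.png",cv2.resize(c["pixels"][130:260,95:365,::-1],None,fx=2.9,fy=2.9))
go(world(-.335,0,0.12),94.5)
carton("scene")
E
```

```text
clock: 7.68
tool_pos: [0.5156, -0.3369, 0.2389]
eef_rot: [0.656, -0.655, -0.265, 0.266]
wrist_force: [-0.8, 0.0, -0.1]
grip_width: 0.0642
clock: 8.3
tool_pos: [0.5173, -0.335, 0.2391]
eef_rot: [0.707, -0.706, -0.028, 0.029]
wrist_force: [0.2, 0.1, 0.4]
grip_width: 0.0637
top z 0.1391 rect [-228.2    3.2] ((121.7138671875, 100.48054504394531), 0.29109901189804077) min [-0.289 -0.047] max [-0.1674  0.0537] 1626
t 8.35 track [-0.336   0.0011] [ 0.5173 -0.3351  0.2393] slide [  1.2 119.3   0.9] rot [-0.1  0.3 -0.1] F [ 0.42  0.25 -0.05]
scene z 0.1388 rect [-227.     0.5] ((123.76741027832031, 104.9769058227539), 0.0630132406949997) min [-0.2889 -0.052 ] max [-0.1652  0.0531] 1255
```

View pics/t5.png

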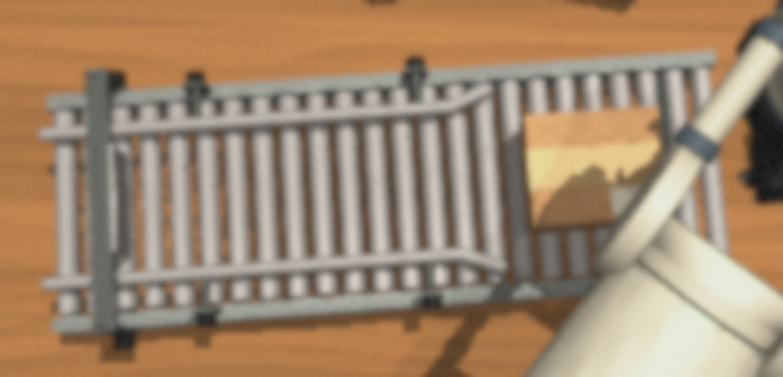

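```bash
python3 -m jog '{"slide":[[0,40,0],[0,80,0],[0,110,0],[0,119,0],[0,119,0]],"rot":[[0,0,0],[0,0,0],[0,0,0],[0,0,0],[0,0,0]],"fingers":[0.75,0.75,0.75,0.75,0.75]}'
python3 -m jog '{"slide":[[1,0,6],[1,0,12],[1,0,18],[1,0,23],[1,0,28]],"rot":[[0,0,0],[0,0,0],[0,0,0],[0,0,0],[0,0,0]],"fingers":[0.75,0.75,0.75,0.75,0.75]}'
python3 -m jog '{"slide":[[0,0,4],[0,0,9],[0,0,14],[0,0,17],[0,0,17]],"rot":[[0,0,0],[0,0,0],[0,0,0],[0,0,0],[0,0,0]],"fingers":[0.75,0.75,0.75,0.75,0.75]}'
python3 - <<'E'
from h import *
go(world(-.335,0,0.12),94.5)
c=carton("wrist")[0];cv2.imwrite("pics/w6.png",c["pixels"][:,:,::-1])
c,P,T,m=carton("top")
E
```

```text
clock: 9.02
tool_pos: [0.5173, -0.3351, 0.1213]
eef_rot: [0.707, -0.706, -0.029, 0.029]
wrist_force: [-0.6, -0.0, 0.2]
grip_width: 0.0641
clock: 9.65
tool_pos: [0.516, -0.3067, 0.1214]
eef_rot: [-0.707, 0.707, 0.028, -0.028]
wrist_force: [-0.6, -0.2, 0.3]
grip_width: 0.0639
clock: 10.28
tool_pos: [0.5147, -0.2899, 0.1213]
eef_rot: [0.707, -0.706, -0.028, 0.028]
wrist_force: [0.3, -0.2, 0.6]
grip_width: 0.0639
t 10.275 track [-2.908e-01  1.000e-04] [ 0.5147 -0.2899  0.1213] slide [  0.    1.3 -44.2] rot [-0.   0.1  0. ] F [ 0.34 -0.2   0.59]
wrist z 0.1393 rect [-235.4    3.6] ((101.93389129638672, 101.71776580810547), 0.026166336610913277) min [-0.2864 -0.0473] max [-0.1844  0.0545] 78302
top z 0.1389 rect [-209.6    3.4] ((101.38457489013672, 100.24324035644531), 0.009174094535410404) min [-0.2603 -0.0468] max [-0.1589  0.0535] 961
```

View pics/w6.png

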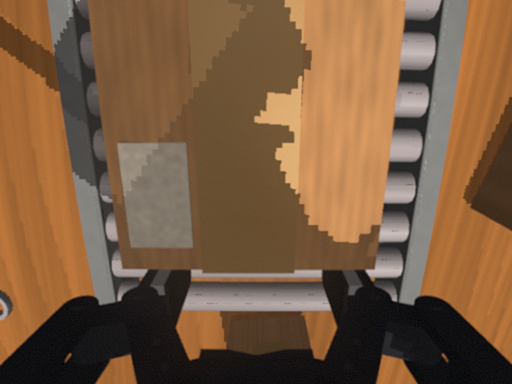

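```bash
cat >> h.py <<'E'
def channels(name,alo,ahi):
    c=read_camera(name);P=cloud(c);T=np.stack([(P-O)@D,(P-O)@N],-1)
    out=[]
    for a in np.arange(alo,ahi,.005):
        m=(abs(T[...,0]-a)<.0025)&(P[...,2]>.05)&(P[...,2]<.072)&(abs(T[...,1])<.13)
        b=T[m][:,1]
        if len(b)>20: out.append((a,b.min(),b.max()))
    out=np.array(out); print(name,"chan",np.median(out[:,1]).round(4),np.median(out[:,2]).round(4),"mid",np.median((out[:,1]+out[:,2])/2).round(4),np.round(((out[:,1]+out[:,2])/2)[::4],4))
E
python3 - <<'E'
from h import *
channels("wrist",-.30,-.2)
E
```

```text
wrist chan -0.1126 0.1119 mid -0.0004 [-0.0003 -0.0005 -0.0005 -0.0006 -0.0004]
```

```bash
python3 -m jog '{"slide":[[0,0,4],[0,0,11],[0,0,19],[0,0,26],[0,0,30]],"rot":[[0,0,0],[0,0,0],[0,0,0],[0,0,0],[0,0,0]],"fingers":[0.75,0.75,0.75,0.75,0.75]}'
python3 - <<'E'
from h import *
go(world(.07,0,0.12),94.5)
carton("wrist")
c,P,T,m=carton("top")
E
```

```text
clock: 11.05
tool_pos: [0.5123, -0.2596, 0.1213]
eef_rot: [-0.707, 0.707, 0.029, -0.029]
wrist_force: [0.3, -1.3, -0.5]
grip_width: 0.0638
t 11.05 track [-2.604e-01  2.000e-04] [ 0.5123 -0.2596  0.1213] slide [  0.9   1.3 330.4] rot [0.  0.1 0. ] F [ 0.26 -1.32 -0.46]
wrist z 0.1393 rect [-205.1    3.4] ((101.48466491699219, 101.86185455322266), 89.83784484863281) min [-0.2559 -0.0474] max [-0.154   0.0541] 78457
top z 0.139 rect [-175.5    3.5] ((94.16092681884766, 100.24874877929688), 0.20203769207000732) min [-0.2224 -0.0468] max [-0.1283  0.0537] 885
```

```bash
python3 -m jog '{"slide":[[0,0,5],[0,0,13],[0,0,22],[0,0,30],[0,0,36]],"rot":[[0,0,0],[0,0,0],[0,0,0],[0,0,0],[0,0,0]],"fingers":[0.75,0.75,0.75,0.75,0.75]}'
python3 -m jog '{"slide":[[0,0,6],[0,0,15],[0,0,24],[0,0,32],[0,0,38]],"rot":[[0,0,0],[0,0,0],[0,0,0],[0,0,0],[0,0,0]],"fingers":[0.75,0.75,0.75,0.75,0.75]}'
python3 - <<'E'
from h import *
go(world(.07,0,0.12),94.5)
c=carton("wrist")[0];cv2.imwrite("pics/w7.png",c["pixels"][:,:,::-1])
c,P,T,m=carton("top");cv2.imwrite("pics/t7.png",cv2.resize(c["pixels"][130:260,95:365,::-1],None,fx=2.9,fy=2.9))
E
```

```text
clock: 11.78
tool_pos: [0.5094, -0.2237, 0.1213]
eef_rot: [0.707, -0.707, -0.029, 0.028]
wrist_force: [-0.3, -0.1, 0.8]
grip_width: 0.0642
clock: 12.4
tool_pos: [0.5063, -0.1859, 0.1213]
eef_rot: [-0.707, 0.707, 0.029, -0.028]
wrist_force: [1.0, -1.6, 0.5]
grip_width: 0.064
t 12.4 track [-0.1865  0.0003] [ 0.5063 -0.1859  0.1213] slide [  0.8   1.3 256.5] rot [0.  0.1 0. ] F [ 0.99 -1.59  0.52]
wrist z 0.1393 rect [-131.     3.5] ((101.49368286132812, 102.21524047851562), 89.92190551757812) min [-0.1822 -0.0472] max [-0.08    0.0543] 78372
top z 0.1389 rect [-88.5   3.3] ((101.51191711425781, 67.9712142944336), 89.11864471435547) min [-0.1233 -0.0471] max [-0.0543  0.0537] 691
```

View pics/t7.png

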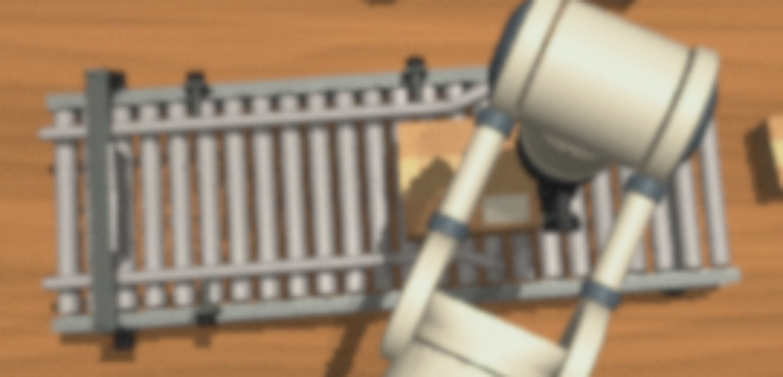

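View pics/w7.png

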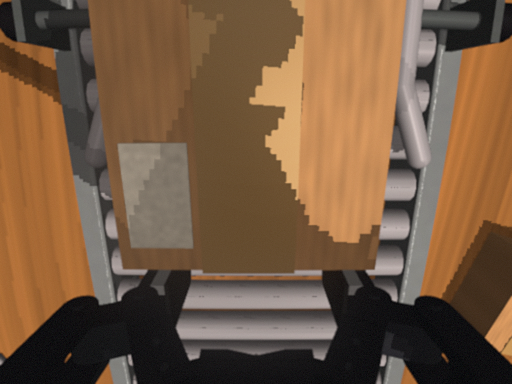

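```bash
for i in 1 2; do :; done
python3 -m jog '{"slide":[[0,0,6],[0,0,15],[0,0,24],[0,0,33],[0,0,40]],"rot":[[0,0,0],[0,0,0],[0,0,0],[0,0,0],[0,0,0]],"fingers":[0.75,0.75,0.75,0.75,0.75]}'
python3 -m jog '{"slide":[[0,0,6],[0,0,15],[0,0,24],[0,0,33],[0,0,40]],"rot":[[0,0,0],[0,0,0],[0,0,0],[0,0,0],[0,0,0]],"fingers":[0.75,0.75,0.75,0.75,0.75]}'
python3 - <<'E'
from h import *
go(world(.07,0,0.12),94.5)
carton("wrist");carton("top"); channels("wrist",-.1,0)
E
```

```text
clock: 13.12
tool_pos: [0.503, -0.1459, 0.1212]
eef_rot: [0.707, -0.706, -0.028, 0.029]
wrist_force: [-0.2, -1.5, 0.1]
grip_width: 0.0643
clock: 13.75
tool_pos: [0.4999, -0.1061, 0.1212]
eef_rot: [0.707, -0.707, -0.028, 0.028]
wrist_force: [-0.4, -0.7, -0.9]
grip_width: 0.0639
t 13.75 track [-0.1064  0.0005] [ 0.4999 -0.1061  0.1212] slide [  0.8   1.2 176.4] rot [-0.   0.1 -0. ] F [-0.39 -0.68 -0.92]
wrist z 0.1393 rect [-51.2   3.7] ((101.4552993774414, 102.4335708618164), 89.82685852050781) min [-0.1023 -0.0471] max [0.0002 0.0544] 78404
top z 0.1392 rect [-66.7  22.4] ((91.1406478881836, 70.01994323730469), 70.09351348876953) min [-0.0942 -0.032 ] max [-0.0187  0.0537] 612
wrist chan -0.1125 0.112 mid -0.0003 [-0.0005 -0.0005 -0.0002 -0.0004 -0.    ]
```

```bash
python3 -m jog '{"slide":[[0,0,6],[0,0,15],[0,0,24],[0,0,33],[0,0,40]],"rot":[[0,0,0],[0,0,0],[0,0,0],[0,0,0],[0,0,0]],"fingers":[0.75,0.75,0.75,0.75,0.75]}'
python3 -m jog '{"slide":[[0,0,6],[0,0,15],[0,0,24],[0,0,33],[0,0,40]],"rot":[[0,0,0],[0,0,0],[0,0,0],[0,0,0],[0,0,0]],"fingers":[0.75,0.75,0.75,0.75,0.75]}'
python3 -m jog '{"slide":[[0,0,6],[0,0,15],[0,0,24],[0,0,31],[0,0,35]],"rot":[[0,0,0],[0,0,0],[0,0,0],[0,0,0],[0,0,0]],"fingers":[0.75,0.75,0.75,0.75,0.75]}'
python3 - <<'E'
from h import *
go(world(.07,0,0.12),94.5)
carton("wrist");c=carton("top")[0]; channels("wrist",0,.1)
cv2.imwrite("pics/t8.png",cv2.resize(c["pixels"][130:260,95:365,::-1],None,fx=2.9,fy=2.9))
c=read_camera("scene");cv2.imwrite("pics/s8.png",cv2.resize(c["pixels"][130:260,120:390,::-1],None,fx=2.9,fy=2.9))
E
```

```text
clock: 14.52
tool_pos: [0.4968, -0.0662, 0.1214]
eef_rot: [-0.707, 0.707, 0.029, -0.028]
wrist_force: [1.8, -1.0, 0.2]
grip_width: 0.0644
clock: 15.15
tool_pos: [0.4934, -0.0264, 0.1212]
eef_rot: [0.707, -0.707, -0.028, 0.029]
wrist_force: [1.1, -2.1, 0.1]
grip_width: 0.0642
clock: 15.78
tool_pos: [0.4906, 0.0084, 0.1212]
eef_rot: [0.707, -0.707, -0.028, 0.029]
wrist_force: [0.7, -1.9, 0.9]
grip_width: 0.0638
t 15.775 track [0.0085 0.0007] [0.4906 0.0084 0.1212] slide [ 0.8  1.2 61.5] rot [-0.   0.1 -0. ] F [ 0.73 -1.87  0.88]
wrist z 0.1393 rect [63.7  3.5] ((102.04672241210938, 101.5399169921875), 0.019557975232601166) min [ 0.0127 -0.0473] max [0.1148 0.0543] 78466
top z 0.139 rect [65.9 22.4] ((68.12913513183594, 87.18374633789062), 86.315185546875) min [ 0.0233 -0.0138] max [0.1116 0.0536] 703
wrist chan -0.1125 0.1121 mid -0.0002 [-0.0004 -0.0005 -0.0002 -0.0002 -0.0005]
```

View pics/t8.png

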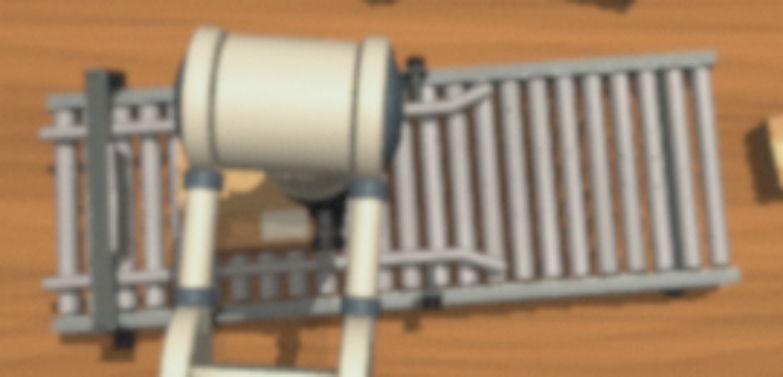

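View pics/s8.png

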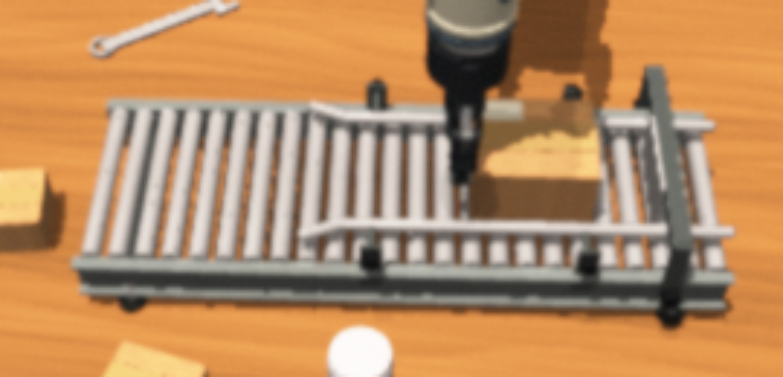

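```bash
python3 -m jog '{"slide":[[0,0,6],[0,0,15],[0,0,24],[0,0,31],[0,0,35]],"rot":[[0,0,0],[0,0,0],[0,0,0],[0,0,0],[0,0,0]],"fingers":[0.75,0.75,0.75,0.75,0.75]}'
python3 -m jog '{"slide":[[0,0,3],[0,0,6],[0,0,9],[0,0,11],[0,0,12]],"rot":[[0,0,0],[0,0,0],[0,0,0],[0,0,0],[0,0,0]],"fingers":[0.75,0.75,0.75,0.75,0.75]}'
python3 - <<'E'
from h import *
go(world(.07,0,0.12),94.5)
c=carton("wrist")[0];cv2.imwrite("pics/w9.png",c["pixels"][:,:,::-1])
c=read_camera("scene");cv2.imwrite("pics/s9.png",cv2.resize(c["pixels"][140:250,270:390,::-1],None,fx=5,fy=5,interpolation=cv2.INTER_CUBIC))
c=read_camera("top");P=cloud(c)
cv2.imwrite("pics/t9.png",cv2.resize(c["pixels"][145:255,100:220,::-1],None,fx=5,fy=5,interpolation=cv2.INTER_CUBIC))
E
```

```text
clock: 16.6
tool_pos: [0.4878, 0.0434, 0.1212]
eef_rot: [0.707, -0.707, -0.029, 0.029]
wrist_force: [0.1, -1.2, -0.6]
grip_width: 0.0642
clock: 17.23
tool_pos: [0.4869, 0.0548, 0.1213]
eef_rot: [-0.707, 0.707, 0.028, -0.028]
wrist_force: [-0.1, -2.0, -0.8]
grip_width: 0.0642
t 17.225 track [0.055  0.0008] [0.4869 0.0548 0.1213] slide [ 0.8  1.3 15. ] rot [ 0.   0.1 -0. ] F [-0.07 -2.04 -0.84]
wrist z 0.1393 rect [110.2   3.6] ((101.49427795410156, 102.16399383544922), 89.98954010009766) min [ 0.0591 -0.0472] max [0.1612 0.0543] 78446
```

View pics/s9.png

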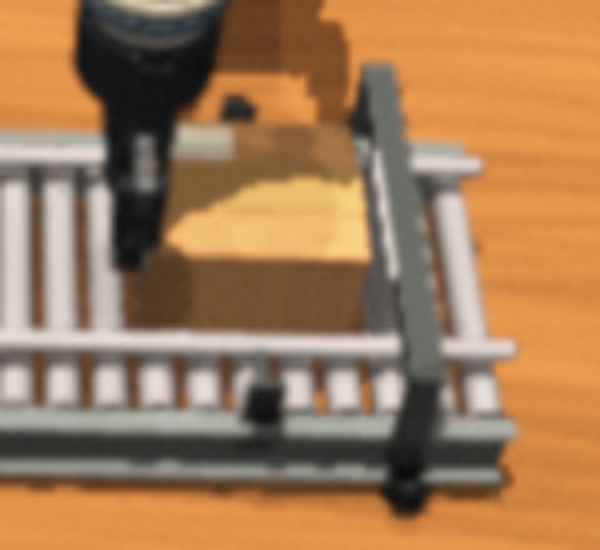

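View pics/t9.png

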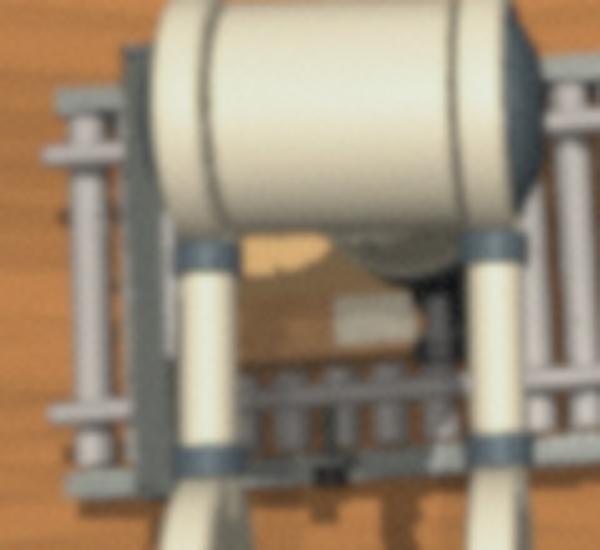

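View pics/w9.png

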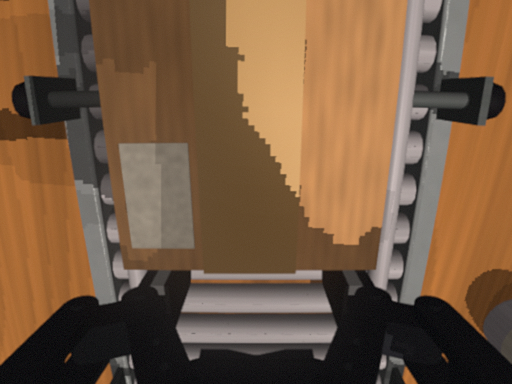

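About 10 mm appears to remain. I'll creep forward and watch the force.

```bash
python3 -m jog '{"slide":[[0,0,1.5],[0,0,3],[0,0,4.5],[0,0,6],[0,0,7]],"rot":[[0,0,0],[0,0,0],[0,0,0],[0,0,0],[0,0,0]],"fingers":[0.75,0.75,0.75,0.75,0.75]}'
python3 - <<'E'
from h import *
go(world(.07,0,0.12),94.5)
carton("wrist")
c=read_camera("scene");cv2.imwrite("pics/s10.png",cv2.resize(c["pixels"][140:250,270:390,::-1],None,fx=5,fy=5,interpolation=cv2.INTER_CUBIC))
E
```

```text
clock: 18.0
tool_pos: [0.4864, 0.0618, 0.1214]
eef_rot: [-0.707, 0.707, 0.028, -0.028]
wrist_force: [-0.3, -1.9, 0.3]
grip_width: 0.064
t 18.0 track [0.062  0.0007] [0.4864 0.0618 0.1214] slide [0.7 1.4 8. ] rot [0.  0.1 0. ] F [-0.34 -1.89  0.32]
wrist z 0.1393 rect [117.3   3.7] ((101.99937438964844, 101.73771667480469), 0.022933615371584892) min [ 0.0663 -0.0471] max [0.1683 0.0546] 78372
```

View pics/s10.png

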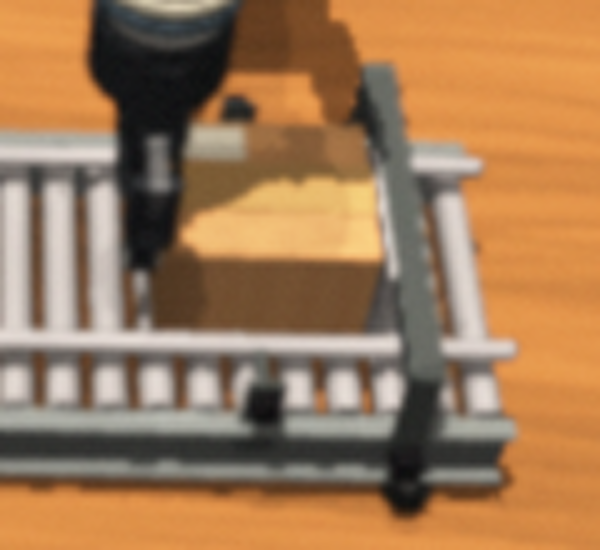

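```bash
python3 -m jog '{"slide":[[0,0,1],[0,0,2],[0,0,3],[0,0,3]],"rot":[[0,0,0],[0,0,0],[0,0,0],[0,0,0]],"fingers":[0.75,0.75,0.75,0.75]}'
python3 - <<'E'
from h import *
go(world(.07,0,0.12),94.5)
c,P,T,m=carton("scene"); carton("wrist")
z=P[...,2]
# near-vertical stop plate face points between z .08 and .125
k=(z>.085)&(z<.122)&(T[...,0]>.15)&(T[...,0]<.24)&(abs(T[...,1])<.045)
print("stop face a",np.percentile(T[k][:,0],[5,25,50,75,95]).round(4),k.sum())
k=(abs(z-.128)<.005)&(T[...,0]>.15)&(T[...,0]<.26)&(abs(T[...,1])<.1)
print("bridge a",np.percentile(T[k][:,0],[2,50,98]).round(4),k.sum())
E
```

```text
clock: 18.6
tool_pos: [0.4861, 0.0649, 0.1213]
eef_rot: [0.707, -0.706, -0.028, 0.028]
wrist_force: [0.7, -0.5, 0.0]
grip_width: 0.0638
t 18.6 track [0.0651 0.0008] [0.4861 0.0649 0.1213] slide [0.8 1.3 4.9] rot [-0.   0.1  0. ] F [ 0.66 -0.52  0.01]
scene z 0.1396 rect [148.9   7.6] ((118.87596893310547, 149.17330932617188), 89.60344696044922) min [ 0.0739 -0.0519] max [0.2238 0.0666] 1208
wrist z 0.1393 rect [120.5   3.6] ((102.06021881103516, 101.29539489746094), 0.021155595779418945) min [ 0.0695 -0.047 ] max [0.1716 0.0543] 78469
stop face a [0.1934 0.2013 0.2014 0.2019 0.2102] 9
bridge a [0.1628 0.2124 0.2242] 448
```

```bash
python3 -m jog '{"slide":[[0,0,1],[0,0,2],[0,0,3],[0,0,4],[0,0,4]],"rot":[[0,0,0],[0,0,0],[0,0,0],[0,0,0],[0,0,0]],"fingers":[0.75,0.75,0.75,0.75,0.75]}'
python3 -m jog '{"slide":[[0,0,0.7],[0,0,1.3],[0,0,2],[0,0,2]],"rot":[[0,0,0],[0,0,0],[0,0,0],[0,0,0]],"fingers":[0.75,0.75,0.75,0.75]}'
python3 - <<'E'
from h import *
go(world(.07,0,0.12),94.5)
carton("wrist")
c=read_camera("scene");cv2.imwrite("pics/s11.png",cv2.resize(c["pixels"][140:250,270:390,::-1],None,fx=5,fy=5,interpolation=cv2.INTER_CUBIC))
E
```

```text
clock: 19.32
tool_pos: [0.4857, 0.068, 0.1212]
eef_rot: [-0.706, 0.707, 0.028, -0.028]
wrist_force: [-1.3, -5.7, 0.6]
grip_width: 0.0641
clock: 19.82
tool_pos: [0.4856, 0.0681, 0.1213]
eef_rot: [-0.705, 0.708, 0.028, -0.028]
wrist_force: [-1.3, -12.2, 1.6]
grip_width: 0.0643
t 19.825 track [0.0684 0.001 ] [0.4856 0.0681 0.1213] slide [1.  1.2 1.6] rot [ 0.3 -0.  -0. ] F [ -1.31 -12.2    1.57]
wrist z 0.1393 rect [122.8   3.8] ((101.31331634521484, 103.578369140625), 89.8034896850586) min [ 0.0709 -0.047 ] max [0.1748 0.0544] 78780
```

View pics/s11.png

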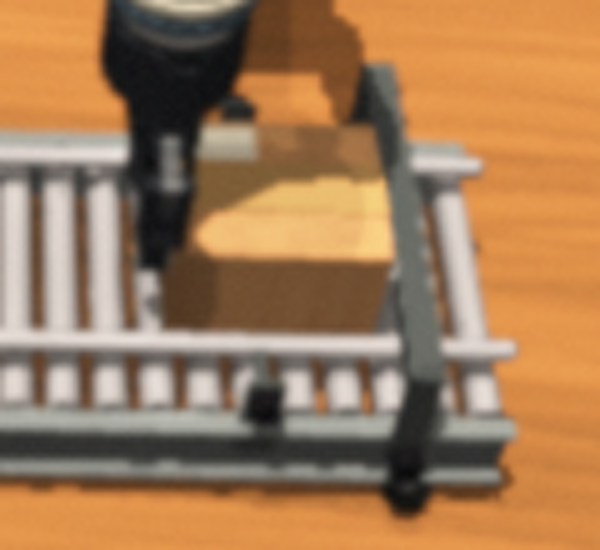

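The force rose to 12 N and the tool stopped advancing, so the carton is against the stop. I'll ease off slowly, back away and rise.

```bash
python3 -m jog '{"slide":[[0,0,-1],[0,0,-2],[0,0,-3],[0,0,-5],[0,0,-8]],"rot":[[0,0,0],[0,0,0],[0,0,0],[0,0,0],[0,0,0]],"fingers":[0.75,0.75,0.75,0.75,0.75]}'
python3 -m jog '{"slide":[[0,0,-8],[0,0,-20],[0,0,-35],[0,-20,-40],[0,-60,-40]],"rot":[[0,0,0],[0,0,0],[0,0,0],[0,0,0],[0,0,0]],"fingers":[0.75,0.75,0.75,0.75,0.75]}'
python3 -m jog '{"slide":[[0,-30,-60],[0,-60,-120],[0,-80,-180],[0,-80,-240],[0,-80,-260]],"rot":[[0,0,0],[0,0,0],[0,0,0],[0,0,0],[0,0,0]],"fingers":[0.75,0.75,0.75,0.75,0.75]}'
python3 - <<'E'
from h import *
go(world(.07,0,0.12),94.5)
c,P,T,m=carton("top",(-.34,.192,-.12,.12));cv2.imwrite("pics/t12.png",cv2.resize(c["pixels"][130:260,95:365,::-1],None,fx=2.9,fy=2.9))
c=read_camera("scene");cv2.imwrite("pics/s12.png",cv2.resize(c["pixels"][140:250,270:390,::-1],None,fx=5,fy=5,interpolation=cv2.INTER_CUBIC))
E
```

```text
clock: 20.55
tool_pos: [0.4864, 0.063, 0.1213]
eef_rot: [0.707, -0.706, -0.029, 0.029]
wrist_force: [0.1, 0.0, -0.0]
grip_width: 0.0643
clock: 21.18
tool_pos: [0.4888, 0.022, 0.1814]
eef_rot: [0.707, -0.706, -0.027, 0.029]
wrist_force: [0.2, -0.4, 0.7]
grip_width: 0.064
clock: 21.8
tool_pos: [0.51, -0.2399, 0.2632]
eef_rot: [-0.706, 0.707, 0.028, -0.027]
wrist_force: [0.2, 1.1, -0.0]
grip_width: 0.064
t 21.8 track [-0.2406  0.0009] [ 0.51   -0.2399  0.2632] slide [1.000e-01 1.427e+02 3.108e+02] rot [ 0.1 -0.1  0.1] F [ 0.19  1.05 -0.02]
top z 0.139 rect [134.7   3.7] ((100.51673889160156, 114.34856414794922), 89.8341064453125) min [ 0.0775 -0.0467] max [0.1919 0.0539] 1787
```

View pics/t12.png

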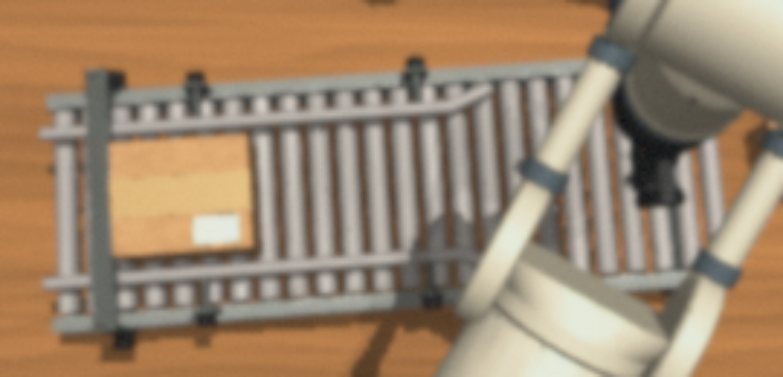

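View pics/s12.png

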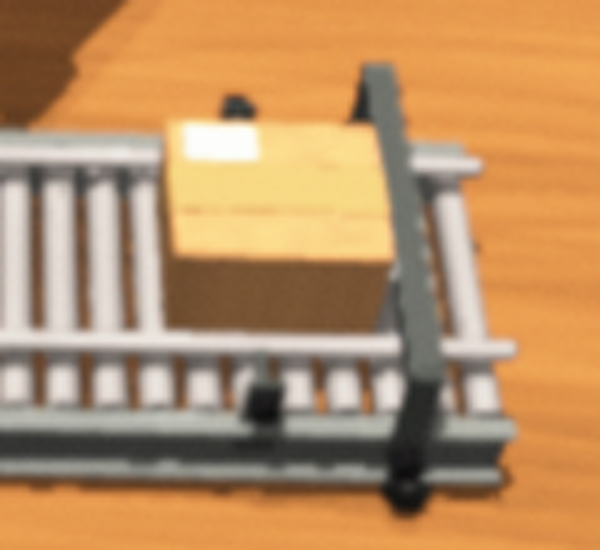

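```bash
python3 -m jog '{"slide":[[0,0,0],[0,0,0],[0,0,0],[0,0,0]],"rot":[[0,0,0],[0,0,0],[0,0,0],[0,0,0]],"fingers":[0.75,0.75,0.75,0.75]}'
python3 - <<'E'
from h import *
from workcell import workorder
carton("top",(-.34,.192,-.12,.12))
print(workorder.finish_job())
E
```

```text
clock: 22.4
tool_pos: [0.5104, -0.2357, 0.2615]
eef_rot: [-0.706, 0.707, 0.029, -0.029]
wrist_force: [0.0, 0.5, -0.4]
grip_width: 0.0644
top z 0.139 rect [134.7   3.7] ((114.49173736572266, 100.34162902832031), 0.0648893192410469) min [ 0.0774 -0.0465] max [0.192  0.0538] 1783
the job is handed in; nothing more can be done
None
```

The carton now rests against the end stop, and I handed the job in at about 22 s. I first pushed its far side with both open fingers to straighten and centre it. Then I pushed its rear face down the lane, with the fingertips above the rails.

**Contact with the stop:** On the final slow creep the push force rose to about 12 N and the tool stopped advancing. I eased off slowly. The carton did not roll back: its rear edge was the same in both top-camera checks after release, and the scene camera showed the same corner position as before.

**Final position:** The top camera puts the carton about 3.7 mm off the centre line (limit 14 mm), within about 0.2° of square, with its top at the right height. The gripper is clear of everything.

**Less certain points:**
- **Sideways position:** During the sideways push the wrist camera read the carton at −1.7 mm, while the top camera later read +3.2 mm. After I turned the gripper, both read about +3.5 mm.
- **Gap to the stop:** I did not measure it directly. I inferred it from the force rise and the lack of movement after release.
- **Rails:** Contact has no sensor reading I could check; I judged it clear from the carton's measured position and the pictures.

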